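Ready the bench polisher and start it

TASK

Get the bench polisher ready and start it: first swing the clear eye shield fully down, then reach through the round opening in the yellow guard and turn the sunk speed knob up until its pointer stands at the blue marker, and then press the green start button fully in and let it go. Leave the red stop button and everything else on the bench and on the machine as it is.

Things in the scene. Friction and masses are not known exactly. Their poses are not given: they have to be found in the camera images.
- polisher: cream bench polisher, 380 deep, 308 wide, 275 high, fixed. Origin on the bench under it; x to its rear, y left, z up; its front (-x) looks towards the robot's right. In front a dark console face sloping 32 degrees from level, lower edge to the front, centre at (-76, 0, 79); behind it a deck 118 high, then a hood with two buffs. Sizes here and below in mm.
- shield_hinge (a point): middle of the hinge line of the clear eye shield, at the front edge of the hood's roof, 268 above the bench; axes as polisher; the hinge line runs along y.
- shield_handle (a point): middle of the orange grip bar across the shield's lower edge: round, 12 thick, 120 long along the machine's y, its axis 30 out from the clear sheet on the outer side; it moves on a circle of radius 116 about the hinge line. With the shield down it is 76 in front of (-x) and 88 below the hinge line.
- shield (a joint): shield angle, rad: 0 = fully down (a firm stop), larger = raised, up to 1.5; the hinge is stiff enough to stay where it is left, 1 to 4 N at the bar moves it.
- knob_top (a point): centre of the top face of the speed knob. Its z axis is the knob's axis, pointing out of the console face (32 degrees from vertical). The black round grip is 28 in diameter and reaches 26 down from here to an aluminium skirt 60 in diameter; a white line on the top and a red one on the skirt are its pointer.
- guard_opening (a point): centre of the round opening, 92 in diameter, in the yellow guard plate (124 square, 4 thick) over the sunk knob, at the plate's outer face; it lies on the knob's axis, 10 further out than knob_top. Behind the plate the bay is 104 square. Axes as polisher.
- speed_knob (a joint): knob angle, rad, growing clockwise as seen from outside (faster); 0 = slowest, pointer to the lower left of the console; range 0 to 4.71; light friction (0.04 N m), stays where it is left.
- pointer_line (a point): the point on the prolonged pointer line, turning with the knob, 52 from the axis, level with the guard's outer face; it falls on marker_tab when the setting is right.
- marker (a joint): angle of the blue marker, rad, same zero and sense as speed_knob: the setting is right when both are equal.
- marker_tab (a point): the small flat blue marker clip on the yellow guard plate beside its opening, 52 from the knob's axis; 14 by 7, it cannot be pushed about with the fingers.
- start_button_top (a point): centre of the top of the green start button (30 in diameter, in a black collar 46 in diameter, 18 above the console face), 108 to the right (-y) of the knob. Its z axis points out of the console face, it is pressed along -z.
- start_button (a joint): travel of the green button, m: 0 = out, 0.006 = fully in; springs back; 5 N presses it fully in.
- stop_button (a joint): travel of the red stop button, m, same kind as the green one, at the same height to the left of the knob, 216 from the green one. Not to be pressed.
- rouge_bar: red-brown polishing bar 26 x 60 x 22 on the deck behind the console; origin under its middle.
- green_bar: green polishing bar 30 x 85 x 26 lying on the hood's roof; origin under its middle.
- bench_brush: wooden bench brush 200 long, 26 wide, 22 high, on the bench left of the polisher; origin near its middle, x along it.
- ring_clamp: wooden ring clamp 125 x 30 x 26 on the bench right of the polisher; origin under its middle, x along it.
- third_hand: soldering third hand: round black foot 84 in diameter, brass arms, 155 high; origin under the foot.
- shot_jar: glass jar 68 in diameter, 100 high, dark lid; origin under it.
- solder_brick: yellow soldering brick 110 x 65 x 32; origin under it.

How it is judged:
By the outcome, as a careful person would: the job done as asked, in the order asked, and still so for the second after the job is handed in, with the robot touching nothing.
It also fails if it takes over 64 s, if anything falls off the work surface, if the arm or the gripper's body presses on something with over 40 N, if the wrist force passes 120 N, or if a joint passes its speed limit or range.

ROBOT

A 7-joint arm with a two-finger parallel gripper is mounted at the origin on the work surface. World frame = base frame: x ahead of the robot, y to its left, z up, the work surface at z = 0. Lengths are in m, angles in rad, forces in N, time in s.
With the tool pointing down it reaches from about 0.425 to 0.875 m from the base axis. Payload 4.7 kg.
Tool frame: the origin (TCP) lies midway between the tips of the shut fingers; the grasp point (between the pads) lies 19 mm behind it; z points along the fingers, x is the direction in which the jaws open and shut, and the axes are right-handed (so a half turn about z gives the same grasp; the last joint's range is limited). The gripper opens to 87 mm and grips with 3 to 60 N. Pads are 19 mm wide; open, the fingers measure 117 mm over their backs; the gripper's body (75 mm by 190 mm) begins 51 mm behind the grasp point.
Start: joints at [1.237, 0.321, -0.07, 1.45, 0.023, 1.371, -0.057], TCP at [0.222, -0.611, 0.199] pointing down, gripper open.
Joint ranges: [-2.86, 2.86], [-0.3, 2.09], [-1.38, 1.24], [0.06, 2.45], [-1.56, 4.7], [0.09, 2.05], [-2.69, 2.69]. Speed limits (rad/s): [2.57, 2.57, 3.14, 3.14, 3.14, 3.14, 3.14].

INTERFACE

Orientations are given as a rotation vector (axis times angle).
In Python, from bench import get_state, eyes, ticket gives the robot as it stands.
- The arm moves only by the tool carry_out, never from a script. Its argument "motion" is a list of rows, each a list of 2 entries, a list of its own where there are three numbers: the shift along the world's x, y, z in m, then the turn about the world's z in rad. A call has 1 to 20 rows; each row is the pose to reach, as a shift and turn from the pose commanded when the call began; what a row does not reach only later rows make up. A row lasts 1/10 s, in which the tool goes at most 50 mm and 8.59 degrees, less where a joint would pass 70% of its speed; a pose out of reach is approached as far as the arm can. A call with a gripper value outside its range is refused whole. "grip" is the gripper command: -1 is fully open, 1 is shut, values between are in proportion, set as the call begins (left out, the last holds). The fingers move at their own pace and stop on an object; "squeeze" is the grip in N (left out, the last holds). Time passes only in rows, so rows that repeat a pose let the fingers close. It gives the time, the measured TCP pose, the force and the opening at its end, in the units of the state.
- get_state(): the state, without advancing time (a new reading comes with each control period).
- eyes.get_image(name): name is "scene" or "top" or "wrist"; returns a dict with "pixels" (420x560x3 uint8, blue, green, red), "mtx" (3x3 intrinsics, pixels), "extrinsics" (4x4, takes a point from camera to world coordinates). Camera axes: x right, y down, z forward; pixel columns grow to the right and rows downward; lengths in m; the calibration is good to about 2 mm. A picture is of the moment at which its call begins. There is no depth.
- ticket.close_job(): hands the job in, once; it reports no verdict.
The state is a dict: "time": time; "joint_positions": joint angles; "qd": joint speeds; "joint_torque": joint torques, N m; "position": TCP position; "tool_rot": TCP orientation; "ft_force": force on the tool from outside, world axes, zero at the start; "torque": the same for the moment, N m; "grip_width": opening from 0.0 (shut) to 1.0 (fully open).
Only numpy, scipy, OpenCV 4.12 (cv2) and the standard library are available. Lean on these libraries where they do the work, as an engineer would, in place of code of your own. Each camera call takes 0.05 s, during which the arm holds its last target. There are 200 camera calls.

## Working session

There is one attempt and no reset: what is moved stays moved. The work goes in short steps, Python scripts to look and compute and a tool call to move; the robot and the scene stay as the last step left them, time stands still between calls to the robot, and variables do not carry over. Pictures are saved under pics/ and viewed, about 8 in all and at most 12, crops included, and the job is handed in when it is done.

Besides the shell and the picture viewer there is one more tool, called as name([rows], argument=value, ...), one row to a line, values as JSON. carry_out: Moves the arm, as the interface text tells. Its arguments: {"type":"object","properties":{"motion":{"type":"array","items":{"type":"array"}},"grip":{"type":"number"},"squeeze":{"type":"number"}},"required":["motion"]}

```bash
mkdir -p pics; cat > h.py <<'E'
import numpy as np, cv2
from bench import get_state, eyes, ticket
def shot(n,f):
    d=eyes.get_image(n); cv2.imwrite(f'pics/{f}.png',d['pixels']); np.savez(f'pics/{f}.npz',m=d['mtx'],e=d['extrinsics'],p=d['pixels']); return d
def load(f): return np.load(f'pics/{f}.npz')
def ray(f,u,v):
    z=load(f); r=z['e'][:3,:3]@np.linalg.inv(z['m'])@[u,v,1.]; return z['e'][:3,3],r/np.linalg.norm(r)
def onz(f,u,v,h):
    o,r=ray(f,u,v); return o+r*(h-o[2])/r[2]
def tri(*a):
    A=np.zeros((3,3));b=np.zeros(3);R=[]
    for f,u,v in a:
        o,r=ray(f,u,v);P=np.eye(3)-np.outer(r,r);A+=P;b+=P@o;R.append((o,P))
    x=np.linalg.solve(A,b); return x,[np.linalg.norm(P@(x-o)) for o,P in R]
def proj(f,p):
    z=load(f); c=z['e'][:3,:3].T@(np.asarray(p)-z['e'][:3,3]); q=z['m']@c; return q[:2]/q[2]
E
python3 - <<'E'
from h import *
for n in('scene','top'):
    d=shot(n,n+'0'); print(d['mtx'].round(1).tolist(),d['extrinsics'].round(3).tolist())
a=np.vstack([cv2.imread('pics/scene0.png')]);print(get_state())
E
```

```text
[[426.3, 0.0, 284.0], [0.0, 426.3, 212.4], [0.0, 0.0, 1.0]] [[0.941, 0.231, -0.248, 0.888], [0.339, -0.657, 0.674, -0.915], [-0.007, -0.718, -0.696, 1.13], [0.0, 0.0, 0.0, 1.0]]
[[520.2, 0.0, 278.3], [0.0, 520.2, 214.7], [0.0, 0.0, 1.0]] [[-0.002, -0.994, 0.113, 0.363], [-1.0, 0.002, 0.002, -0.011], [-0.002, -0.113, -0.994, 1.834], [0.0, 0.0, 0.0, 1.0]]
{'time': 0.1, 'joint_positions': array([ 1.23710643,  0.32176541, -0.07003187,  1.45155265,  0.02257138,
        1.37079081, -0.0568911 ]), 'qd': array([ 4.05262863e-04, -2.11835862e-03, -7.69338312e-04, -4.07504991e-03,
       -6.33273110e-04,  8.12353949e-04,  8.87333708e-05]), 'joint_torque': array([-1.11045817e-04, -4.92572021e+01, -4.05666931e-01, -3.13403964e+01,
       -6.42747106e-02,  3.94294015e-02,  3.43535930e-05]), 'position': array([ 0.22128307, -0.61060663,  0.19815993]), 'tool_rot': array([-2.57151586e+00,  1.80307749e+00,  2.29598169e-03]), 'ft_force': array([-0.93606441,  0.0104888 ,  0.0659493 ]), 'torque': array([ 0.00139051, -0.01458551, -0.02258444]), 'grip_width': 0.998111035522152}
```

View pics/scene0.png

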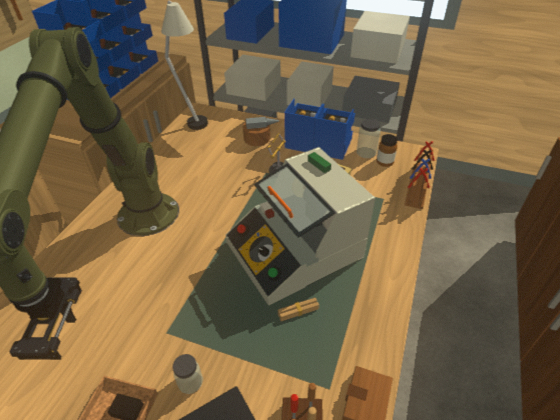

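View pics/top0.png

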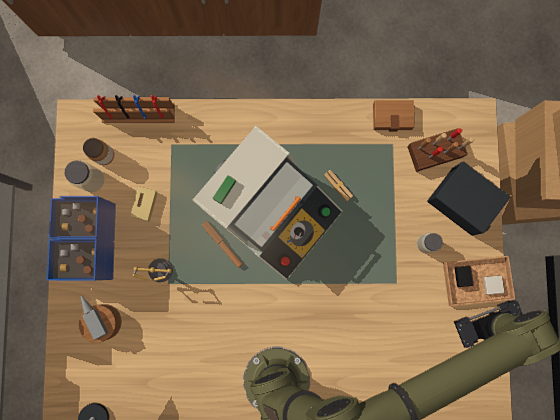

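Scene0 shows the polisher with red button at about (241,229), knob (263,248), green button (273,272), orange bar (280,203) and the shield raised. In top0 red is (285,261), knob (302,233), green (326,211), bar (286,214). Next I triangulate by colour.

```bash
cat >> h.py <<'E'
def mask(f,lo,hi,box):
    h=cv2.cvtColor(load(f)['p'],cv2.COLOR_BGR2HSV); m=cv2.inRange(h,np.array(lo),np.array(hi)); k=np.zeros_like(m); x0,y0,x1,y1=box; k[y0:y1,x0:x1]=255; return m&k
def blob(m):
    n,l,s,c=cv2.connectedComponentsWithStats(m); 
    return [(c[i].round(1).tolist(),int(s[i,4])) for i in np.argsort(-s[1:,4])[:4]+1] if n>1 else []
def crop(f,box,s,name):
    x0,y0,x1,y1=box; cv2.imwrite(f'pics/{name}.png',cv2.resize(load(f)['p'][y0:y1,x0:x1],None,fx=s,fy=s,interpolation=cv2.INTER_CUBIC))
E
python3 - <<'E'
from h import *
B={'scene0':(215,150,330,310),'top0':(240,150,350,285)}
C={'green':((50,120,50),(85,255,255)),'red':((0,180,90),(4,255,255)),'orange':((6,190,140),(16,255,255)),'yellow':((18,140,90),(32,255,255)),'blue':((95,120,60),(125,255,255))}
for n,(lo,hi) in C.items():
    for f in B: print(n,f,blob(mask(f,lo,hi,B[f])))
crop('top0',(240,170,350,285),5,'ct'); crop('scene0',(215,165,335,310),4,'cs')
a=cv2.imread('pics/ct.png');b=cv2.imread('pics/cs.png');b=cv2.resize(b,(int(b.shape[1]*575/b.shape[0]),575))
c=np.hstack([a,b]);c=cv2.resize(c,None,fx=.78,fy=.78) ;print(c.shape);cv2.imwrite('pics/cc.png',c)
E
```

```text
green scene0 [([272.4, 272.0], 69), ([318.5, 158.5], 55), ([323.0, 164.0], 1), ([320.0, 162.0], 1)]
green top0 [([325.4, 211.3], 61)]
red scene0 [([240.5, 228.3], 12), ([243.0, 228.0], 3), ([239.0, 231.0], 1), ([244.0, 230.0], 1)]
red top0 [([285.0, 260.8], 53)]
orange scene0 [([279.4, 199.0], 69), ([291.0, 213.0], 1)]
orange top0 [([290.0, 208.0], 85), ([272.0, 228.2], 4)]
yellow scene0 [([260.8, 249.4], 660), ([298.0, 305.8], 43), ([273.7, 153.8], 29), ([229.8, 189.2], 5)]
yellow top0 [([301.5, 232.8], 639), ([338.1, 184.9], 28)]
blue scene0 [([327.4, 151.2], 16), ([303.5, 150.0], 6)]
blue top0 [([288.2, 240.8], 4)]
(448, 800, 3)
```

View pics/cc.png

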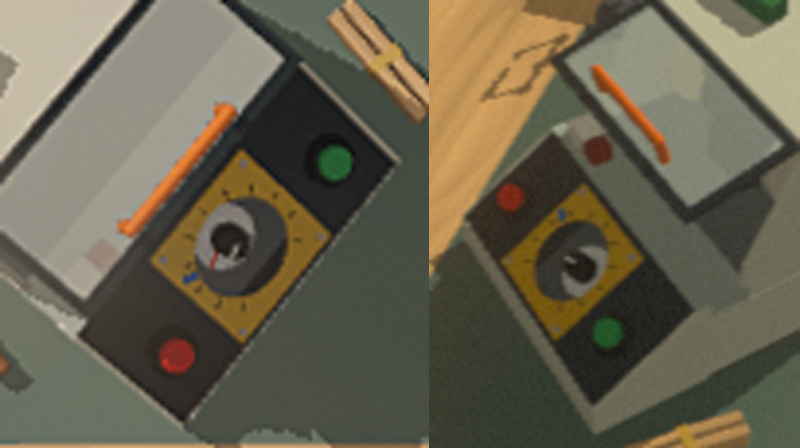

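The crop shows the bar (top ends (298.5,197) and (271,229)), the blue tab at the guard's upper-left edge (top (288.5,241), scene (258,234.5)) and the red pointer near top (294,237).

```bash
python3 - <<'E'
from h import *
P={}
for n,a in {'green':((272.4,272),(325.4,211.3)),'red':((241.5,228.6),(285,260.8)),'barR':((291,216.1),(298.5,197.4)),'barL':((269.3,187.6),(271.3,229)),'tab':((258,234.5),(288.5,241.2)),'yel':((260.8,249.4),(301.5,232.8))}.items():
    P[n],e=tri(('scene0',*a[0]),('top0',*a[1])); print(n,P[n].round(4),np.round(e,4))
d=P['red']-P['green'];print('len',np.linalg.norm(d),d); 
yaw=np.arctan2(d[1],d[0])-np.pi/2
c,s=np.cos(yaw),np.sin(yaw);R=np.array([[c,-s,0],[s,c,0],[0,0,1]])
t=np.radians(32); zk=R@[-np.sin(t),0,np.cos(t)]
up=R@[np.cos(t),0,np.sin(t)]; left=R@[0,1,0]
m=(P['red']+P['green'])/2
# buttons tops: 18 above console face; face centre (-76,0,79)
org=m-18e-3*zk-R@[-.076,0,.079]
print('yaw',np.degrees(yaw),'m',m,'org',org,'zk',zk)
guess=P['tab']-m; print('tab up/left/n',guess@up,guess@left,guess@zk)
b=(P['barR']+P['barL'])/2; print('bar',b,'in machine',R.T@(b-org))
g=P['green']-m; print('button m in machine',R.T@(m-org))
for n in P: print(n,R.T@(P[n]-org))
E
```

```text
green [ 0.5726 -0.1669  0.0889] [0. 0.]
red [ 0.4072 -0.0295  0.088 ] [0.0009 0.0009]
barR [ 0.5977 -0.07    0.2475] [0.0009 0.0009]
barL [0.4982 0.0132 0.2622] [0.0001 0.0001]
tab [ 0.4725 -0.0413  0.0941] [0.0011 0.0011]
yel [ 0.5009 -0.0861  0.0788] [0.0001 0.0001]
len 0.2151067047995827 [-0.16544657  0.13746826 -0.00089665]
yaw 50.27707362636338 m [ 0.48988398 -0.09818765  0.08847798] org [ 0.54454958 -0.0323962  -0.00578689] zk [-0.33865849 -0.40758417  0.8480481 ]
tab up/left/n 0.03064253752001518 0.04977266451333739 -0.012559048111301258
bar [ 0.54794894 -0.02838498  0.25486439] in machine [ 5.25764998e-03 -5.11215585e-05  2.60651283e-01]
button m in machine [-8.55385468e-02 -4.82586380e-17  9.42648657e-02]
green [-0.08553855 -0.10755242  0.09471319]
red [-0.08553855  0.10755242  0.09381654]
barR [ 0.00503976 -0.06491687  0.25330694]
barL [0.00547554 0.06481462 0.26799562]
tab [-0.05289692  0.04977266  0.09985226]
yel [-0.06918657 -0.00072668  0.08459709]
```

```bash
cat >> h.py <<'E'
from scipy.spatial.transform import Rotation as Ro
YAW=np.radians(50.28); mx=np.array([np.cos(YAW),np.sin(YAW),0]); my=np.array([-np.sin(YAW),np.cos(YAW),0])
E
python3 - <<'E'
from h import *
s=get_state(); T=Ro.from_rotvec(s['tool_rot']).as_matrix(); print(T.round(3))
tx=np.arctan2(T[1,0],T[0,0]); print('tool x yaw',np.degrees(tx))
for k in(90,-90): print(((YAW+np.radians(k)-tx+np.pi)%(2*np.pi)-np.pi))
b=np.array([.548,-.0284,.255]); p0=s['position']
h=b+.1153*mx; h[2]=.268
for a in np.radians([0,6.4,15,25,35,42,49.2]):
    w=h-.116*np.cos(a)*mx+[0,0,-.116*np.sin(a)+.006]; print(np.degrees(a).round(),w.round(4),(w-p0).round(4))
E
```

```text
[[ 0.341 -0.94  -0.001]
 [-0.94  -0.341  0.002]
 [-0.002  0.    -1.   ]]
tool x yaw -70.07420667140295
-2.611811805342983
0.5297808482468103
0.0 [ 0.5476 -0.0289  0.274 ] [0.3263 0.5817 0.0758]
6.0 [ 0.548  -0.0284  0.2611] [0.3267 0.5822 0.0629]
15.0 [ 0.5501 -0.0259  0.244 ] [0.3288 0.5847 0.0458]
25.0 [ 0.5545 -0.0206  0.225 ] [0.3332 0.59   0.0268]
35.0 [ 0.561  -0.0128  0.2075] [0.3397 0.5978 0.0093]
42.0 [ 0.5666 -0.006   0.1964] [ 0.3453  0.6046 -0.0018]
49.0 [0.5732 0.002  0.1862] [ 0.352   0.6126 -0.012 ]
```

carry_out([
  [[0,0,0.1],0],
  [[0,0,0.2],0],
  [[0.25,0.48,0.22],0.53],
  [[0.25,0.48,0.22],0.53],
  [[0.25,0.48,0.22],0.53],
  [[0.25,0.48,0.22],0.53],
  [[0.25,0.48,0.22],0.53],
  [[0.25,0.48,0.22],0.53],
  [[0.25,0.48,0.22],0.53],
  [[0.25,0.48,0.22],0.53],
  [[0.25,0.48,0.22],0.53],
  [[0.25,0.48,0.22],0.53],
  [[0.25,0.48,0.22],0.53],
  [[0.25,0.48,0.22],0.53],
  [[0.25,0.48,0.22],0.53],
  [[0.25,0.48,0.22],0.53],
  [[0.25,0.48,0.22],0.53],
], grip=1, squeeze=10)

```text
time: 1.8
position: [0.4707, -0.1331, 0.4185]
tool_rot: [2.953, -1.072, -0.002]
ft_force: [-0.6, -0.3, 0.2]
grip_width: -0.001
```

```bash
python3 - <<'E'
from h import *
s=get_state();print(s['time'],s['position'],s['joint_positions'].round(2),s['grip_width'])
d=shot('wrist','w1');e=d['extrinsics'];print(e.round(3).tolist(),d['mtx'][0,0])
E
```

```text
1.8 [ 0.47070793 -0.13308232  0.4185335 ] [ 0.8  -0.02 -0.56  1.4  -0.01  1.75 -0.46] -0.0006770310288396676
[[0.767, -0.616, -0.179, 0.52], [-0.642, -0.737, -0.214, -0.076], [-0.0, 0.278, -0.96, 0.604], [0.0, 0.0, 0.0, 1.0]] 345.90232060157814
```

View pics/w1.png

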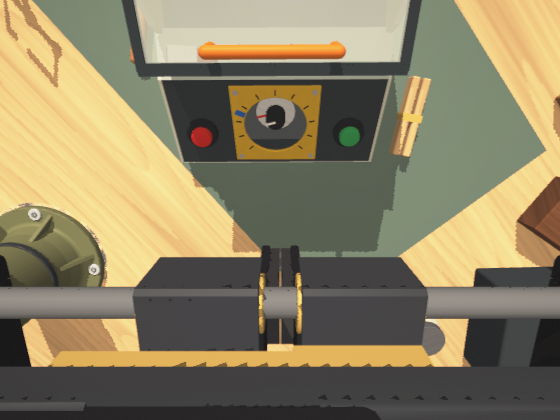

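The wrist view shows the shield bar at (207..340, 51), plate corners (229,87),(322,86),(318,160),(236,160), the blue tab at (240,114), and the buttons at (202,137) and (349,136). The gripper is aligned with the machine.

```bash
python3 - <<'E'
from h import *
C={'green':((50,120,50),(85,255,255)),'red':((0,180,90),(4,255,255)),'orange':((6,190,140),(16,255,255)),'yellow':((18,140,90),(32,255,255)),'blue':((95,120,60),(125,255,255))}
for n,(lo,hi) in C.items(): print(n,blob(mask('w1',lo,hi,(150,30,390,170)))[:3])
g=blob(mask('w1',*C['green'],(150,30,390,170)))[0][0]; r=[b for b in blob(mask('w1',*C['red'],(150,100,230,170)))][0][0]
G,e1=tri(('w1',*g),('top0',325.4,211.3),('scene0',272.4,272)); Rr,e2=tri(('w1',*r),('top0',285,260.8),('scene0',241.5,228.6))
print(G,Rr,np.linalg.norm(G-Rr),np.round(e1+e2,4))
d=Rr-G; yaw=np.arctan2(d[1],d[0])-np.pi/2; print('yaw',np.degrees(yaw))
c,s=np.cos(yaw),np.sin(yaw);R=np.array([[c,-s,0],[s,c,0],[0,0,1]]);t=np.radians(32)
n=R@[-np.sin(t),0,np.cos(t)];up=R@[np.cos(t),0,np.sin(t)];lf=R@[0,1,0];m=(G+Rr)/2
y=cv2.findContours(mask('w1',*C['yellow'],(220,80,330,165)),cv2.RETR_EXTERNAL,cv2.CHAIN_APPROX_NONE)[0];y=max(y,key=cv2.contourArea)
q=cv2.approxPolyDP(cv2.convexHull(y),4,True)[:,0];print(q.tolist())
def pl(f,u,v,k):
    o,r=ray(f,u,v); p=o+r*((m+k*n-o)@n)/(r@n); return p
Q=[pl('w1',*p,-.014) for p in q]
print([((p-m)@lf*1e3,(p-m)@up*1e3) for p in Q])
c=np.mean(Q,0); print('centre',c,(c-m)@lf,(c-m)@up)
B=blob(mask('w1',*C['blue'],(220,80,330,165)))[0][0]; tb=pl('w1',*B,-.014)-c; print('tab',tb@lf,tb@up,'angle',np.degrees(np.arctan2(-tb@lf,tb@up)%(2*np.pi)-np.pi*1.25)+ (0))
L,_=tri(('w1',207,51),('top0',271.3,229),('scene0',269.3,187.6));Rb,_=tri(('w1',340,50.5),('top0',298.5,197.4),('scene0',291,216.1));print('bar',L,Rb,(L+Rb)/2,_)
np.savez('geo.npz',c=c,n=n,up=up,lf=lf,m=m,G=G,Rr=Rr)
K=c-.010*n; print('knobtop',K, proj('w1',K),'skirt',proj('w1',K-.026*n),'tab dir',proj('w1',c+tb))
crop('w1',(222,78,332,168),7,'kw1')
E
```

```text
green [([349.0, 136.1], 332)]
red [([201.1, 136.7], 330), ([261.5, 115.8], 8)]
orange [([272.8, 53.7], 1113), ([335.0, 43.2], 23), ([209.0, 43.3], 19)]
yellow [([275.7, 119.5], 3668), ([268.0, 46.9], 661)]
blue [([239.6, 113.1], 39)]
[ 0.5731965  -0.16756575  0.09011282] [ 0.40752382 -0.02993111  0.08825947] 0.21539304964356068 [0.0011 0.001  0.0003 0.0008 0.0012 0.0009]
yaw 50.281471716906914
[[321, 86], [314, 158], [237, 158], [228, 86]]
[(np.float64(-63.26195740798507), np.float64(70.83373498722395)), (np.float64(-62.630106628408896), np.float64(-52.170513726582115)), (np.float64(60.32766164037664), np.float64(-51.64435527726491)), (np.float64(60.61291871765073), np.float64(71.30179658034177))]
centre [ 0.50124475 -0.08758365  0.08239018] -0.0012378709195916475 0.009580165640929677
tab 0.05009323033099347 0.0205054420572639 angle 67.26152186207543
bar [0.4999902  0.01005467 0.26324427] [ 0.59799534 -0.07040684  0.24805579] [ 0.54899277 -0.03017609  0.25565003] [np.float64(0.0006066210451725226), np.float64(0.001182175642238748), np.float64(0.0007440351649582182)]
knobtop [ 0.50463103 -0.08350754  0.0739097 ] [275.1065242  121.34090647] skirt [275.2324289  111.62327683] tab dir [239.6 113.1]
```

View pics/kw1.png

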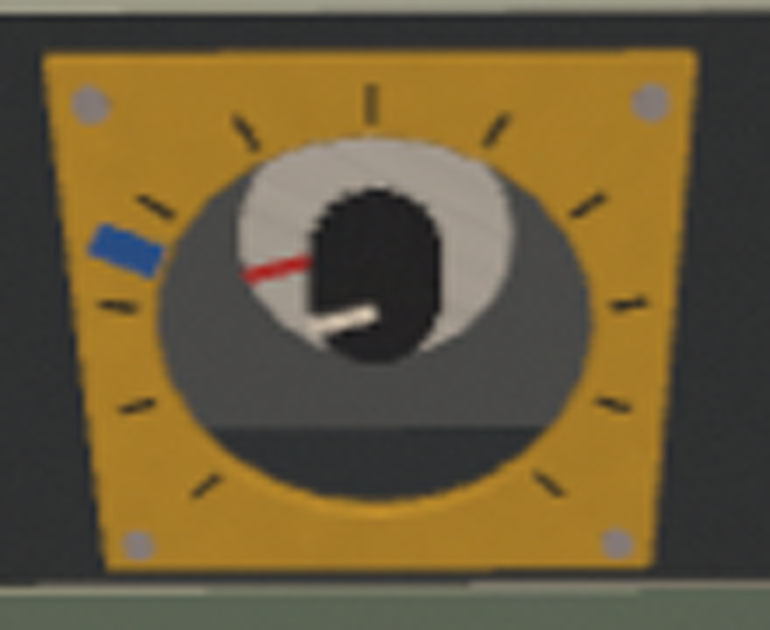

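The pointer is at about 30° and the marker at about 67°, so roughly 37° of clockwise turn is needed. Shield first.

carry_out([
  [[0.077,0.101,-0.1],0],
  [[0.077,0.101,-0.1],0],
  [[0.077,0.101,-0.137],0],
  [[0.077,0.101,-0.137],0],
  [[0.077,0.101,-0.15],0],
  [[0.077,0.101,-0.158],0],
  [[0.0775,0.1015,-0.163],0],
  [[0.078,0.102,-0.168],0],
  [[0.079,0.103,-0.174],0],
  [[0.08,0.1045,-0.179],0],
  [[0.0815,0.106,-0.186],0],
  [[0.0835,0.1085,-0.193],0],
])

```text
time: 3.05
position: [0.5552, -0.0228, 0.226]
tool_rot: [2.954, -1.067, 0.001]
ft_force: [-0.6, -0.0, 0.4]
grip_width: 0.004
```

```bash
python3 - <<'E'
from h import *
s=get_state();print(s['time'],s['position'],s['ft_force'])
shot('wrist','w2')
m=mask('w2',(6,190,140),(16,255,255),(0,0,560,300));ys,xs=np.nonzero(m);print(blob(m),xs.min(),xs.max(),ys.min(),ys.max())
shot('top','t2');m=mask('t2',(6,190,140),(16,255,255),(240,150,350,285));print(blob(m))
a=cv2.resize(load('w2')['p'],None,fx=.9,fy=.9);b=cv2.resize(load('t2')['p'][150:290,230:350],None,fx=2.4,fy=2.4)
c=np.zeros((378,504+288,3),np.uint8);c[:,:504]=a;c[:336,504:]=b;cv2.imwrite('pics/m2.png',c)
E
```

```text
3.05 [ 0.55524307 -0.02282347  0.22596019] [-0.61180138 -0.03832145  0.3760259 ]
[([380.1, 244.6], 494), ([173.0, 244.7], 483)] 159 394 231 256
[]
```

View pics/m2.png

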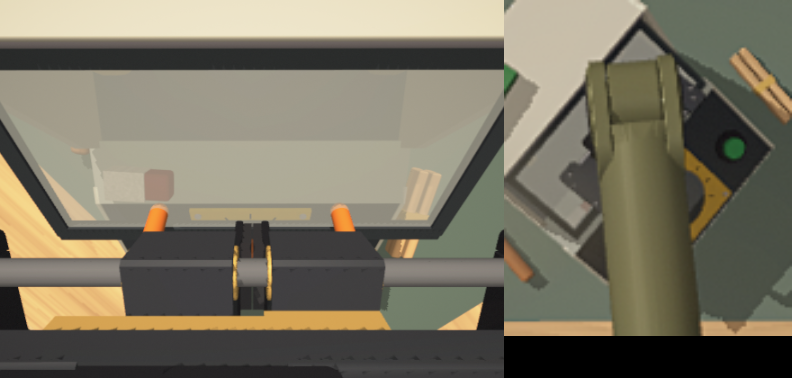

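```bash
python3 - <<'E'
from h import *
shot('scene','s2');m=mask('s2',(6,190,140),(16,255,255),(215,150,330,310));print(blob(m))
print('tcp px',proj('s2',get_state()['position']))
crop('s2',(205,110,365,290),3.3,'cs2')
E
```

```text
[([286.9, 212.3], 45), ([273.6, 197.0], 29)]
tcp px [282.6425995  207.66460945]
```

View pics/cs2.png

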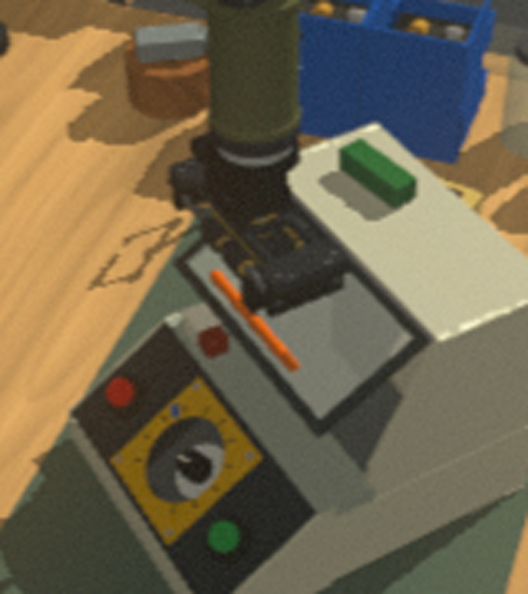

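The bar has followed the finger (the scene bar centre moved from (279,199) to about (281,206), right under the TCP). I continue to the stop.

carry_out([
  [[0.0035,0.004,-0.01],0],
  [[0.0065,0.0075,-0.018],0],
  [[0.009,0.011,-0.024],0],
  [[0.012,0.0145,-0.029],0],
  [[0.015,0.018,-0.034],0],
  [[0.0185,0.0225,-0.039],0],
  [[0.0185,0.0225,-0.039],0],
])

```text
time: 3.9
position: [0.5735, 0.0008, 0.1862]
tool_rot: [-2.955, 1.065, 0.002]
ft_force: [0.5, 0.3, 0.1]
grip_width: 0.005
```

carry_out([
  [[0.001,0.001,-0.002],0],
  [[0.002,0.0025,-0.004],0],
  [[0.003,0.0035,-0.006],0],
  [[0.003,0.0035,-0.006],0],
])

```text
time: 4.3
position: [0.577, 0.0038, 0.1813]
tool_rot: [-2.955, 1.066, -0.002]
ft_force: [-0.4, 0.0, 0.5]
grip_width: 0.007
```

```bash
python3 - <<'E'
from h import *
shot('scene','s3');m=mask('s3',(6,190,140),(16,255,255),(215,150,330,310));print(blob(m))
h=np.array([.549,-.030,.256])+.1153*mx;h[2]=.268
for a in (6.4,25,30,35,40,45,49.2):
    r=np.radians(a); b=h-.116*np.cos(r)*mx-[0,0,.116*np.sin(r)]; print(a,[proj('s3',b+k*my).round(1) for k in(.055,0,-.055)])
print('tcp px',proj('s3',get_state()['position']))
crop('s3',(235,160,335,270),5,'cs3')
E
```

```text
[([285.1, 211.5], 79)]
6.4 [array([271. , 191.5]), array([279.8, 201.9]), array([289.2, 212.7])]
25 [array([274.1, 199. ]), array([282.8, 209.3]), array([292.1, 220.1])]
30 [array([275.4, 200.6]), array([284.2, 210.8]), array([293.4, 221.6])]
35 [array([277., 202.]), array([285.7, 212.2]), array([294.9, 223. ])]
40 [array([278.7, 203.1]), array([287.4, 213.3]), array([296.6, 224. ])]
45 [array([280.5, 204.1]), array([289.2, 214.2]), array([298.4, 224.9])]
49.2 [array([282.2, 204.7]), array([290.9, 214.8]), array([300.1, 225.5])]
tcp px [292.03167756 214.0995276 ]
```

View pics/cs3.png

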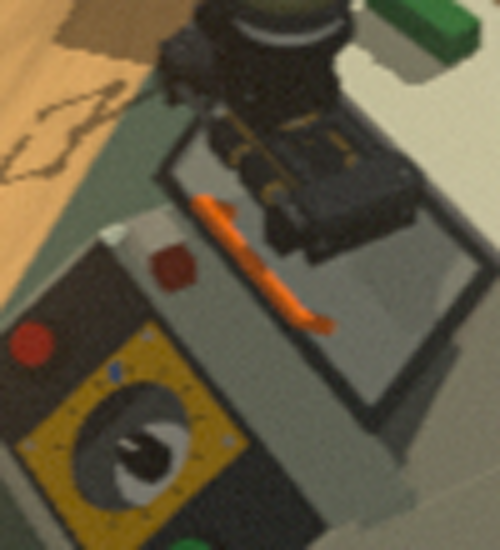

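The finger slipped behind the bar: the shield is at about 35° of the 49° arc. I lift out, come down in front of the bar, and push it rearward with the finger's side.

carry_out([
  [[0,0,0.03],0],
  [[0,0,0.07],0],
  [[-0.015,-0.018,0.08],0],
  [[-0.04,-0.048,0.08],0],
  [[-0.04,-0.048,0.08],0],
  [[-0.04,-0.048,0.035],0],
  [[-0.04,-0.048,-0.016],0],
  [[-0.04,-0.048,-0.016],0],
  [[-0.034,-0.041,-0.016],0],
  [[-0.03,-0.036,-0.016],0],
  [[-0.026,-0.031,-0.016],0],
  [[-0.022,-0.0265,-0.016],0],
  [[-0.018,-0.0215,-0.016],0],
  [[-0.018,-0.0215,-0.016],0],
])

```text
time: 5.75
position: [0.5523, -0.027, 0.1617]
tool_rot: [2.937, -1.069, -0.017]
ft_force: [-11.2, -14.1, -11.7]
grip_width: 0.007
```

```bash
python3 - <<'E'
from h import *
s=get_state();print(s['time'],s['position'],s['ft_force'])
shot('scene','s4');m=mask('s4',(6,190,140),(16,255,255),(215,150,330,310));ys,xs=np.nonzero(m);print(blob(m),xs.min(),xs.max(),ys.min(),ys.max())
E
```

```text
5.75 [ 0.55229792 -0.02704898  0.16172139] [-11.2142018  -14.10584178 -11.74512773]
[([294.4, 222.1], 14)] 292 297 220 224
```

The push jams by friction (the bar must slide down the finger). I follow the arc downwards with the finger so that friction helps.

carry_out([
  [[-0.005,-0.006,-0.002],0],
  [[-0.005,-0.006,-0.008],0],
  [[-0.003,-0.0035,-0.013],0],
  [[-0.001,-0.001,-0.018],0],
  [[0.0015,0.0015,-0.023],0],
  [[0.004,0.0045,-0.027],0],
  [[0.006,0.007,-0.03],0],
  [[0.006,0.007,-0.03],0],
])

```text
time: 6.6
position: [0.5626, -0.0144, 0.1351]
tool_rot: [2.948, -1.067, -0.005]
ft_force: [-7.3, -8.3, 5.9]
grip_width: 0.007
```

```bash
python3 - <<'E'
from h import *
s=get_state();print(s['time'],s['position'],s['ft_force'])
shot('scene','s5');m=mask('s5',(6,190,140),(16,255,255),(215,150,330,310));ys,xs=np.nonzero(m);print(blob(m),xs.min(),xs.max(),ys.min(),ys.max())
E
```

```text
6.6 [ 0.56263646 -0.01440907  0.13513157] [-7.33448219 -8.25083372  5.92410381]
[([300.5, 225.9], 8), ([305.5, 226.0], 2)] 299 306 225 227
```

carry_out([
  [[0.0015,0.002,-0.0015],0],
  [[0.003,0.004,-0.003],0],
  [[0.003,0.004,-0.003],0],
])

```text
time: 6.95
position: [0.5631, -0.0149, 0.1331]
tool_rot: [2.939, -1.069, -0.01]
ft_force: [-17.7, -15.9, 18.4]
grip_width: 0.01
```

carry_out([
  [[-0.015,-0.018,0],0],
  [[-0.04,-0.048,0.02],0],
  [[-0.05,-0.06,0.07],0],
  [[-0.06,-0.072,0.12],0],
  [[-0.08,-0.1,0.15],0],
  [[-0.09,-0.11,0.18],0],
  [[-0.09,-0.11,0.18],0],
])

```text
time: 7.65
position: [0.4794, -0.1188, 0.3169]
tool_rot: [2.953, -1.071, 0.014]
ft_force: [0.5, -0.3, -0.1]
grip_width: 0.01
```

```bash
python3 - <<'E'
from h import *
s=get_state();print(s['time'],s['position'],s['ft_force'])
O=((6,190,140),(16,255,255))
shot('scene','s6');shot('wrist','w6');
print(blob(mask('s6',*O,(215,150,330,310))),blob(mask('w6',*O,(0,0,560,245))))
g=np.load('geo.npz')
for q in('c',): print('c',proj('w6',g[q]),proj('w6',g['c']-.01*g['n']),proj('w6',g['G']))
print(blob(mask('w6',(95,120,60),(125,255,255),(150,20,430,245))))
print(proj('w6',[.574,0,.18]),proj('s6',[.574,0,.18]))
crop('w6',(180,20,370,240),2.7,'cw6')
E
```

```text
7.65 [ 0.47937535 -0.1187725   0.31685245] [ 0.45290108 -0.25140511 -0.05911311]
[([300.0, 226.0], 3), ([303.5, 226.0], 2), ([287.0, 203.0], 1), ([281.0, 204.0], 1)] [([273.8, 16.9], 2568)]
c [276.1424943  144.72737395] [276.1593107  139.63451561] [366.17695037 158.55456797]
[([232.3, 130.4], 60)]
[275.1042399   16.32043387] [290.804837   214.93164998]
```

View pics/cw6.png

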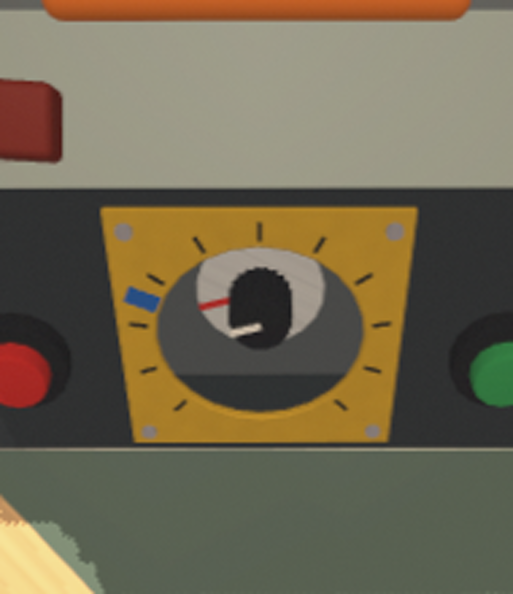

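The shield is on its stop: force rose with hardly any motion, and the bar is seen at (273.8,17) against (275,16) predicted for fully down. Next is the pointer angle and the rouge bar clearance.

```bash
cat >> h.py <<'E'
def pl(f,u,v,k):
    g=np.load('geo.npz');o,r=ray(f,u,v);n=g['n'];c=g['c']; return (o+r*((c+k*n-o)@n)/(r@n))-c
def ang(v):
    g=np.load('geo.npz'); return np.degrees((np.arctan2(-v@g['lf'],v@g['up'])+1.25*np.pi*0+0.75*np.pi)%(2*np.pi))
def knob(f):
    g=np.load('geo.npz'); c,n=g['c'],g['n']
    kt=proj(f,c-.01*n); x,y=kt.astype(int); ht=int(np.linalg.norm(proj(f,c+.046*g['lf'])-proj(f,c)))
    box=(max(x-ht,0),max(y-ht,0),x+ht,y+ht)
    b=blob(mask(f,(95,120,60),(125,255,255),(max(x-2*ht,0),max(y-2*ht,0),x+2*ht,y+2*ht)))[0][0]; t=pl(f,*b,0)
    out={'tab':(ang(t),np.linalg.norm(t)*1e3)}
    for nm,m,k in(('red',mask(f,(0,120,60),(6,255,255),box)|mask(f,(172,120,60),(180,255,255),box),-.036),('white',mask(f,(0,0,150),(180,90,255),(x-ht//3-1,y-ht//4-1,x+ht//3+1,y+ht//3)),-.01)):
        nn,l,s,_=cv2.connectedComponentsWithStats(m)
        if nn<2: continue
        i=1+np.argmax(s[1:,4]); ys,xs=np.nonzero(l==i); P=np.array([pl(f,a,q,k) for a,q in zip(xs,ys)]); Q=np.c_[P@g['up'],P@g['lf']]
        mu=Q.mean(0); d=np.linalg.svd(Q-mu)[2][0]; d=d if d@mu>0 else -d
        a=lambda w:np.degrees(np.arctan2(-w[1],w[0])+.75*np.pi)%360
        out[nm]=(len(xs),'radial',a(mu).round(1),'axis',a(d).round(1),(mu*1e3).round(1),(xs.mean(),ys.mean()))
    return out
E
python3 - <<'E'
from h import *
g=np.load('geo.npz')
for f in('w1','w6'): print(knob(f))
T=Ro.from_rotvec(get_state()['tool_rot']).as_matrix();print('tool yaw off',np.degrees(np.arctan2(T[1,0],T[0,0])-YAW+np.pi/2))
K=g['c']-.01*g['n']; print('K',K,'m frame grip pt',K+.002*mx)
h=cv2.cvtColor(load('w6')['p'],cv2.COLOR_BGR2HSV); m=mask('w6',(0,120,50),(8,255,140),(150,30,210,90)); ys,xs=np.nonzero(m)
for u,v in((xs.max(),ys.max()),(xs.max(),ys.min())):
    p=onz('w6',u,v,.13)-K; print('rouge rel knob x,y',p@mx,p@my)
E
```

```text
{'tab': (np.float64(67.2615218620755), np.float64(54.1276720260328)), 'red': (19, 'radial', np.float64(25.6), 'axis', np.float64(31.7), array([-7.5, 21.4]), (np.float64(261.4736842105263), np.float64(115.94736842105263))), 'white': (29, 'radial', np.float64(33.8), 'axis', np.float64(61.3), array([-2.1, 10.8]), (np.float64(267.86206896551727), np.float64(122.58620689655173)))}
{'tab': (np.float64(67.07627570480568), np.float64(54.07980009238997)), 'red': (28, 'radial', np.float64(26.1), 'axis', np.float64(27.5), array([-7.5, 21.8]), (np.float64(259.10714285714283), np.float64(132.10714285714286))), 'white': (39, 'radial', np.float64(35.1), 'axis', np.float64(70.5), array([-1.8, 10.4]), (np.float64(267.61538461538464), np.float64(140.84615384615384)))}
tool yaw off 0.06576197137895821
K [ 0.50463103 -0.08350754  0.0739097 ] m frame grip pt [ 0.5059091  -0.08196919  0.0739097 ]
rouge rel knob x,y 0.06407999755892468 0.07377675225383785
rouge rel knob x,y 0.09164538967713601 0.07205407682853997
```

Pointer readings average about 30° (white 34, red 26), marker 67°. I go above the opening with the jaws half open and yawed +0.3.

carry_out([
  [[0.01,0.015,-0.03],0.15],
  [[0.0285,0.035,-0.07],0.3],
  [[0.0285,0.035,-0.12],0.3],
  [[0.0285,0.035,-0.16],0.3],
  [[0.0285,0.035,-0.182],0.3],
  [[0.0285,0.035,-0.182],0.3],
  [[0.0285,0.035,-0.182],0.3],
  [[0.0285,0.035,-0.182],0.3],
  [[0.0285,0.035,-0.182],0.3],
], grip=0.22, squeeze=25)

```text
time: 8.65
position: [0.5073, -0.082, 0.1317]
tool_rot: [3.081, -0.613, 0.005]
ft_force: [-0.1, 0.3, -0.7]
grip_width: 0.389
```

```bash
python3 - <<'E'
from h import *
s=get_state();print(s['time'],s['position'],s['ft_force'],s['grip_width'],(np.array([.5065,-.0812,.056])-s['position']).round(4))
shot('wrist','w7');g=np.load('geo.npz');K=g['c']-.01*g['n'];print(proj('w7',K),proj('w7',s['position']))
crop('w7',(150,60,410,330),2.2,'cw7')
E
```

```text
8.65 [ 0.50727233 -0.08204606  0.13172478] [-0.08175912  0.27392407 -0.74758778] 0.38923179907635413 [-0.0008  0.0008 -0.0757]
[275.59820114 220.02805196] [278.03962264 246.71396096]
```

View pics/cw7.png

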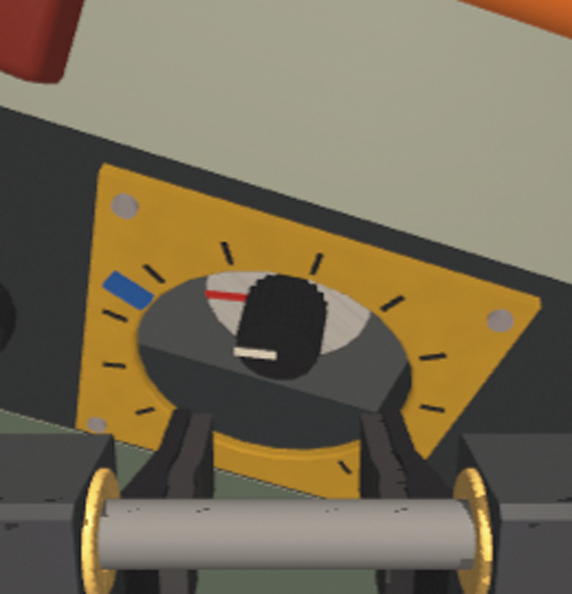

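The fingers stand around the knob; white line centre at (275.5,221) agrees with the predicted knob top (275.6,220). I descend gently.

carry_out([
  [[-0.001,0.001,-0.025],0],
  [[-0.001,0.001,-0.045],0],
  [[-0.001,0.001,-0.055],0],
  [[-0.001,0.001,-0.063],0],
  [[-0.001,0.001,-0.069],0],
  [[-0.001,0.001,-0.074],0],
  [[-0.001,0.001,-0.074],0],
])

```text
time: 9.4
position: [0.5049, -0.0811, 0.056]
tool_rot: [3.081, -0.613, -0.0]
ft_force: [-0.2, -0.9, -0.6]
grip_width: 0.393
```

carry_out([
  [[0,0,0],0],
  [[0,0,0],0],
  [[0,0,0],0],
  [[0,0,0],0],
  [[0,0,0],0],
], grip=1, squeeze=25)

```text
time: 9.9
position: [0.5064, -0.0816, 0.0572]
tool_rot: [3.081, -0.614, 0.005]
ft_force: [0.6, -0.8, 4.5]
grip_width: 0.047
```

```bash
python3 - <<'E'
from h import *
s=get_state();print(s['position'],s['ft_force'],s['grip_width'])
shot('wrist','w8')
crop('w8',(150,60,410,330),2.2,'cw8')
E
```

```text
[ 0.50639979 -0.08162493  0.05716854] [ 0.59260663 -0.75848137  4.46612864] 0.0469136713460525
```

View pics/cw8.png

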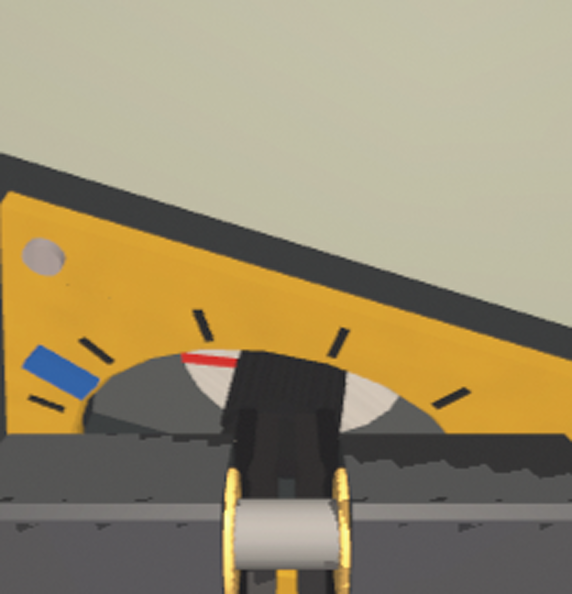

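The fingers closed in front of or above the grip, so my knob position is off. I triangulate the white and red lines, tab and hole over the wrist views.

```bash
python3 - <<'E'
from h import *
g=np.load('geo.npz');c,n,up,lf=[g[k] for k in('c','n','up','lf')]
fs=('w1','w6','w7')
K={f:knob(f) for f in fs}
for nm in('white','red'):
    x,e=tri(*[(f,*K[f][nm][-1]) for f in fs]); v=x-c; print(nm,x,np.round(e,4),'lf,up,n mm',(v@lf*1e3).round(1),(v@up*1e3).round(1),(v@n*1e3).round(1)); print([K[f][nm] for f in fs])
bl=[]
for f in fs:
    p=proj(f,c+.05*lf+.02*up);b=blob(mask(f,(95,120,60),(125,255,255),(int(p[0])-20,int(p[1])-20,int(p[0])+20,int(p[1])+20)))[0][0]; bl.append((f,*b))
x,e=tri(*bl);v=x-c;print('tab',x,np.round(e,4),v@lf,v@up,v@n)
E
```

```text
white [ 0.49672938 -0.07819551  0.08019621] [0.0012 0.0007 0.0019] lf,up,n mm 9.5 2.5 -4.2
[(29, 'radial', np.float64(33.8), 'axis', np.float64(61.3), array([-2.1, 10.8]), (np.float64(267.86206896551727), np.float64(122.58620689655173))), (39, 'radial', np.float64(35.1), 'axis', np.float64(70.5), array([-1.8, 10.4]), (np.float64(267.61538461538464), np.float64(140.84615384615384))), (64, 'radial', np.float64(19.0), 'axis', np.float64(29.0), array([-3.5,  7.3]), (np.float64(265.109375), np.float64(220.1875)))]
red [ 0.49259197 -0.06390775  0.04801738] [0.0004 0.0001 0.0003] lf,up,n mm 21.8 -7.5 -35.9
[(19, 'radial', np.float64(25.6), 'axis', np.float64(31.7), array([-7.5, 21.4]), (np.float64(261.4736842105263), np.float64(115.94736842105263))), (28, 'radial', np.float64(26.1), 'axis', np.float64(27.5), array([-7.5, 21.8]), (np.float64(259.10714285714283), np.float64(132.10714285714286))), (70, 'radial', np.float64(25.8), 'axis', np.float64(28.4), array([-7.7, 22.1]), (np.float64(252.05714285714285), np.float64(194.04285714285714)))]
tab [ 0.47398765 -0.04234649  0.09527407] [0. 0. 0.] 0.049873258095178605 0.021565103623374174 0.0017170268916781772
```

```bash
python3 - <<'E'
from h import *
g=np.load('geo.npz');c,n,up,lf=[g[k] for k in('c','n','up','lf')]
s=get_state();f='w8'
cr=lambda p:((proj(f,p)-[150,60])*2.2).round(0)
K=c-.01*n
print('K',cr(K),'top rim rear/left/right/front',[cr(K+.014*d) for d in(up,lf,-lf,-up)],'skirt rear rim base',cr(K-.026*n+.014*up),'skirt outer rear',cr(K-.026*n+.03*up))
print('tcp',cr(s['position']),'tcp+19up',cr(s['position']+[0,0,.019]))
T=Ro.from_rotvec(s['tool_rot']).as_matrix()
print('tip corners',[cr(s['position']+T@[a,b,0]) for a in(-.012,.012) for b in(-.0095,.0095)])
v=s['position']-K; print('tcp rel K x,y,z',v@mx,v@my,v[2])
# red line in w8
x,y=(np.array([210,360])/2.2+[150,60]).astype(int)
m=mask(f,(0,120,60),(6,255,255),(x-20,y-15,x+20,y+15));ys,xs=np.nonzero(m);P=np.array([pl(f,a,b,-.036) for a,b in zip(xs,ys)]);print('red',ang(P.mean(0)),np.linalg.norm(P.mean(0)),P.mean(0)@lf,P.mean(0)@up)
E
```

```text
K [278. 446.] top rim rear/left/right/front [array([293., 414.]), array([222., 430.]), array([333., 462.]), array([264., 475.])] skirt rear rim base [308. 331.] skirt outer rear [327. 289.]
tcp [282. 411.] tcp+19up [281. 441.]
tip corners [array([235., 376.]), array([236., 444.]), array([328., 376.]), array([327., 444.])]
tcp rel K x,y,z 0.0025164263976064556 -0.00015528913414382972 -0.016684684197637453
red 25.530444288025944 0.042799475550891586 0.021823659255643568 -0.007715115302114969
```

carry_out([
  [[0,0,0],-0.05],
  [[0,0,0],-0.1],
  [[0,0,0],-0.15],
  [[0,0,0],-0.2],
  [[0,0,0],-0.2],
])

```text
time: 10.45
position: [0.505, -0.0811, 0.0571]
tool_rot: [3.003, -0.919, -0.0]
ft_force: [-2.3, 1.0, 8.0]
grip_width: 0.004
```

```bash
cat >> h.py <<'E'
def red(f):
    g=np.load('geo.npz');c,n,up,lf=[g[k] for k in('c','n','up','lf')]
    pts=np.array([proj(f,c-.036*n+.024*(np.cos(a)*lf+np.sin(a)*up)) for a in np.radians([-45,-20,0,20,45,70])])
    x0,y0=(pts.min(0)-6).astype(int).clip(0);x1,y1=(pts.max(0)+6).astype(int)
    m=mask(f,(0,120,60),(6,255,255),(x0,y0,x1,y1))|mask(f,(174,120,60),(180,255,255),(x0,y0,x1,y1));ys,xs=np.nonzero(m)
    if len(xs)<4: return len(xs)
    P=np.array([pl(f,a,b,-.036) for a,b in zip(xs,ys)])+.036*n;q=P.mean(0);return len(xs),ang(q).round(1),(q@lf).round(4),(q@up).round(4)
E
python3 - <<'E'
from h import *
s=get_state();print(s['time'],s['position'],s['ft_force'],s['torque'],s['grip_width'])
shot('wrist','w9');print(red('w8'),red('w9'))
shot('scene','s9')
a=cv2.resize(load('w9')['p'][60:330,150:410],None,fx=1.7,fy=1.7);b=cv2.resize(load('s9')['p'][170:290,215:315],None,fx=3.6,fy=3.6)
H=max(a.shape[0],b.shape[0]);o=np.zeros((H,a.shape[1]+b.shape[1],3),np.uint8);o[:a.shape[0],:a.shape[1]]=a;o[:b.shape[0],a.shape[1]:]=b;cv2.imwrite('pics/m9.png',o);print(o.shape)
E
```

```text
10.45 [ 0.50502231 -0.08109623  0.05714405] [-2.33384927  0.95422996  8.03755699] [-0.01663035  0.38733694  0.08138535] 0.004102111892780046
(94, np.float64(25.4), np.float64(0.0206), np.float64(-0.0074)) (101, np.float64(25.7), np.float64(0.0214), np.float64(-0.0075))
(459, 802, 3)
```

```bash
python3 -c "
import cv2;a=cv2.imread('pics/m9.png');cv2.imwrite('pics/m9b.png',cv2.resize(a,(790,452)))"
```

```text
(no output)
```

View pics/m9b.png

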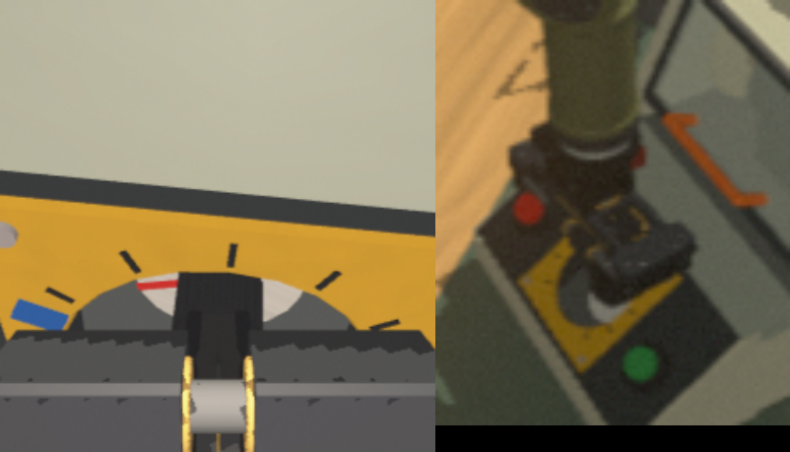

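The views suggest that the fingers closed on top of the knob: no knob turn (red still at 25.5°), 8 N upward, and visible tips higher than I assumed. I lift, open, and go deeper in fine steps with a smaller yaw.

carry_out([
  [[0,0,0.015],0],
  [[0,0,0.03],0.05],
  [[0,0,0.03],0.05],
  [[0,0,0.03],0.05],
  [[0,0,0.03],0.05],
  [[0,0,0.03],0.05],
], grip=0.22)

```text
time: 11.15
position: [0.5044, -0.081, 0.0855]
tool_rot: [3.026, -0.843, -0.002]
ft_force: [-0.3, 0.4, 0.4]
grip_width: 0.369
```

carry_out([
  [[0,0,-0.015],0],
  [[0,0,-0.03],0],
  [[0,0,-0.034],0],
  [[0,0,-0.038],0],
  [[0,0,-0.038],0],
])

```text
time: 11.65
position: [0.5046, -0.0809, 0.0474]
tool_rot: [-3.026, 0.842, 0.002]
ft_force: [0.3, 0.4, 0.3]
grip_width: 0.389
```

carry_out([
  [[0,0,-0.003],0],
  [[0,0,-0.006],0],
  [[0,0,-0.006],0],
])

```text
time: 11.95
position: [0.5049, -0.0811, 0.042]
tool_rot: [3.026, -0.842, -0.0]
ft_force: [-0.3, 0.2, -0.3]
grip_width: 0.388
```

carry_out([
  [[0,0,0],0],
  [[0,0,0],0],
  [[0,0,0],0],
  [[0,0,0],0],
], grip=1)

```text
time: 12.35
position: [0.5049, -0.081, 0.0423]
tool_rot: [3.026, -0.843, -0.0]
ft_force: [-1.6, 1.1, 1.2]
grip_width: 0.306
```

It grips at 27 mm, so the knob is held. Now the first stroke.

carry_out([
  [[0,0,0],-0.05],
  [[0,0,0],-0.1],
  [[0,0,0],-0.15],
  [[0,0,0],-0.2],
  [[0,0,0],-0.25],
  [[0,0,0],-0.3],
  [[0,0,0],-0.3],
])

```text
time: 13.05
position: [0.5044, -0.0808, 0.0424]
tool_rot: [2.867, -1.284, -0.002]
ft_force: [-3.8, 0.5, 4.6]
grip_width: 0.311
```

```bash
python3 - <<'E'
from h import *
s=get_state();print(s['time'],s['position'],s['ft_force'],s['torque'].round(2),s['grip_width'])
shot('wrist','w10');print(red('w10'))
E
```

```text
13.05 [ 0.50435811 -0.08076836  0.04239993] [-3.80280927  0.46955968  4.64584079] [0.55 1.05 0.35] 0.3113324914741102
(76, np.float64(34.7), np.float64(0.0214), np.float64(-0.0039))
```

One stroke gives about 9°. I repeat, with a firmer squeeze and a slightly longer stroke.

carry_out([
  [[0,0,0],0],
  [[0,0,0],0],
  [[0,0,0],0.12],
  [[0,0,0],0.25],
  [[0,0,0],0.33],
  [[0,0,0],0.33],
], grip=0.22)

```text
time: 13.7
position: [0.5054, -0.0814, 0.0421]
tool_rot: [-3.039, 0.797, -0.002]
ft_force: [-0.3, -0.0, -0.0]
grip_width: 0.387
```

carry_out([
  [[0,0,0],0],
  [[0,0,0],0],
  [[0,0,0],0],
  [[0,0,0],-0.05],
  [[0,0,0],-0.1],
  [[0,0,0],-0.15],
  [[0,0,0],-0.2],
  [[0,0,0],-0.25],
  [[0,0,0],-0.3],
  [[0,0,0],-0.35],
  [[0,0,0],-0.35],
], grip=1, squeeze=40)

```text
time: 14.8
position: [0.5044, -0.0806, 0.0421]
tool_rot: [2.854, -1.313, -0.002]
ft_force: [-1.3, 0.8, 2.9]
grip_width: 0.309
```

```bash
python3 - <<'E'
from h import *
s=get_state();print(s['time'],s['position'],s['ft_force'],s['torque'].round(2),s['grip_width'])
shot('wrist','w11');print(red('w11'))
E
```

```text
14.8 [ 0.5043523  -0.08063413  0.04214737] [-1.29200291  0.82372887  2.89148902] [0.64 0.92 0.4 ] 0.3089543630165701
0
```

carry_out([
  [[0,0,0],0],
  [[0,0,0],0],
  [[0,0,0.04],0.1],
  [[0,0,0.08],0.17],
  [[-0.02,-0.025,0.12],0.17],
  [[-0.05,-0.06,0.14],0.17],
  [[-0.054,-0.065,0.14],0.17],
  [[-0.054,-0.065,0.14],0.17],
], grip=0.22)

```text
time: 15.65
position: [0.4508, -0.1483, 0.1828]
tool_rot: [2.951, -1.073, 0.004]
ft_force: [0.9, 0.5, -1.0]
grip_width: 0.393
```

```bash
python3 - <<'E'
from h import *
s=get_state();print(s['time'],s['position'],s['ft_force'])
shot('wrist','w12');print(red('w12'));k=knob('w12');print(k)
g=np.load('geo.npz');c=g['c'];up,lf=g['up'],g['lf']
# hole circle fit on the plate plane, to check the centre
y=mask('w12',(18,120,80),(34,255,255),(100,0,460,300));cs,h=cv2.findContours(y,cv2.RETR_CCOMP,cv2.CHAIN_APPROX_NONE)
i=max((i for i in range(len(cs)) if h[0][i][3]>=0),key=lambda i:cv2.contourArea(cs[i]))
P=np.array([pl('w12',*p,0) for p in cs[i][:,0]]);Q=np.c_[P@lf,P@up]
A=np.c_[2*Q,np.ones(len(Q))];x=np.linalg.lstsq(A,(Q**2).sum(1),rcond=None)[0];print('hole centre lf,up',x[:2],'r',np.sqrt(x[2]+x[:2]@x[:2]))
E
```

```text
15.65 [ 0.45079706 -0.14833631  0.18280546] [ 0.87857782  0.49368164 -1.03178597]
(73, np.float64(49.9), np.float64(0.0221), np.float64(0.0019))
{'tab': (np.float64(67.21899298153394), np.float64(54.45755509295042)), 'red': (76, 'radial', np.float64(49.9), 'axis', np.float64(53.3), array([ 1.9, 22.4]), (np.float64(251.10526315789474), np.float64(81.19736842105263))), 'white': (142, 'radial', np.float64(43.2), 'axis', np.float64(104.1), array([-0.4, 11.5]), (np.float64(263.13380281690144), np.float64(99.63380281690141)))}
hole centre lf,up [0.00034223 0.00094612] r 0.04493129159073
```

```bash
cat >> h.py <<'E'
def lines(f):
    g=np.load('geo.npz');c,n,up,lf=[g[k] for k in('c','n','up','lf')]; img=load(f)['p']; hsv=cv2.cvtColor(img,cv2.COLOR_BGR2HSV)
    x,y=proj(f,c-.01*n).astype(int); R={}
    for nm,k,r0,r1 in(('white',-.01,0,.013),('skirt',-.036,.015,.0295)):
        q=[];w=[]
        for v in range(max(y-70,0),y+70):
            for u in range(x-70,x+70):
                p=pl(f,u,v,k)-k*n; r=np.linalg.norm(p)
                if not r0<=r<r1: continue
                h=hsv[v,u].astype(int)
                wt=max(0,h[2]-110) if nm=='white' else (h[1] if (h[0]<8 or h[0]>172) and h[1]>120 and h[2]>60 else 0)
                if wt>0: q.append((p@up,p@lf)); w.append(wt)
        q=np.array(q);w=np.array(w,float)
        if len(q)<5: continue
        mu=(q*w[:,None]).sum(0)/w.sum(); C=np.cov(q.T,aweights=w); ev,V=np.linalg.eigh(C); d=V[:,1]; d=d if d@mu>0 else -d
        a=lambda z:(np.degrees(np.arctan2(-z[1],z[0]))+135)%360
        R[nm]=dict(n=len(q),radial=a(mu).round(1),axis=a(d).round(1),mu=(mu*1e3).round(1),off=round(float(mu[0]*d[1]-mu[1]*d[0])*1e3,1),elong=round(float(np.sqrt(ev[1]/ev[0])),1))
    return R
E
python3 - <<'E'
from h import *
for f in('w1','w6','w7','w12'): print(f,lines(f))
E
```

```text
w1 {'white': {'n': 22, 'radial': np.float64(18.1), 'axis': np.float64(30.3), 'mu': array([-3.,  6.]), 'off': -1.4, 'elong': 3.5}, 'skirt': {'n': 18, 'radial': np.float64(25.7), 'axis': np.float64(31.6), 'mu': array([-7.4, 21.1]), 'off': -2.3, 'elong': 4.1}}
w6 {'white': {'n': 30, 'radial': np.float64(19.6), 'axis': np.float64(29.4), 'mu': array([-3. ,  6.4]), 'off': -1.2, 'elong': 3.6}, 'skirt': {'n': 26, 'radial': np.float64(26.1), 'axis': np.float64(27.9), 'mu': array([-7.3, 21.4]), 'off': -0.7, 'elong': 3.9}}
w7 {'white': {'n': 62, 'radial': np.float64(17.5), 'axis': np.float64(29.3), 'mu': array([-3.2,  6.1]), 'off': -1.4, 'elong': 3.3}, 'skirt': {'n': 63, 'radial': np.float64(25.7), 'axis': np.float64(28.7), 'mu': array([-7.5, 21.4]), 'off': -1.2, 'elong': 3.7}}
w12 {'white': {'n': 72, 'radial': np.float64(43.1), 'axis': np.float64(53.7), 'mu': array([-0.2,  6.6]), 'off': -1.2, 'elong': 3.6}, 'skirt': {'n': 69, 'radial': np.float64(50.1), 'axis': np.float64(53.1), 'mu': array([ 2. , 22.5]), 'off': -1.2, 'elong': 4.1}}
```

White and red axes agree: the knob stands at 53.4° (29° at first), the marker at about 67.5°. One more stroke like the last (about 14°).

carry_out([
  [[0.02,0.025,0],0.1],
  [[0.054,0.065,-0.02],0.18],
  [[0.054,0.065,-0.05],0.18],
  [[0.054,0.065,-0.08],0.18],
  [[0.054,0.065,-0.08],0.18],
  [[0.054,0.065,-0.1],0.18],
  [[0.054,0.065,-0.115],0.18],
  [[0.054,0.065,-0.128],0.18],
  [[0.054,0.065,-0.14],0.18],
  [[0.054,0.065,-0.14],0.18],
])

```text
time: 16.7
position: [0.5038, -0.0809, 0.0407]
tool_rot: [-3.039, 0.797, 0.004]
ft_force: [0.5, 0.1, -0.9]
grip_width: 0.39
```

carry_out([
  [[0,0,0],0],
  [[0,0,0],0],
  [[0,0,0],0],
  [[0,0,0],-0.05],
  [[0,0,0],-0.1],
  [[0,0,0],-0.15],
  [[0,0,0],-0.2],
  [[0,0,0],-0.25],
  [[0,0,0],-0.3],
  [[0,0,0],-0.33],
  [[0,0,0],-0.33],
], grip=1)

```text
time: 17.8
position: [0.5041, -0.081, 0.043]
tool_rot: [2.866, -1.285, -0.003]
ft_force: [-5.2, 0.5, 8.2]
grip_width: 0.304
```

carry_out([
  [[0,0,0],0],
  [[0,0,0],0],
  [[0,0,0.04],0.1],
  [[0,0,0.08],0.15],
  [[-0.02,-0.025,0.12],0.15],
  [[-0.05,-0.06,0.14],0.15],
  [[-0.054,-0.065,0.14],0.15],
  [[-0.054,-0.065,0.14],0.15],
], grip=0.22)

```text
time: 18.6
position: [0.451, -0.1483, 0.1829]
tool_rot: [2.951, -1.073, 0.005]
ft_force: [-0.3, 0.2, -0.3]
grip_width: 0.39
```

```bash
cat >> h.py <<'E'
def tab(f,k=.0015):
    g=np.load('geo.npz');c,n,up,lf=[g[k] for k in('c','n','up','lf')]
    x,y=proj(f,c+.05*lf+.02*up).astype(int); m=mask(f,(95,100,50),(125,255,255),(x-30,max(y-30,0),x+30,y+30)); ys,xs=np.nonzero(m)
    P=np.array([pl(f,a,b,k) for a,b in zip(xs,ys)]);q=np.c_[P@up,P@lf];mu=q.mean(0);d=np.linalg.svd(q-mu)[2][0];d=d if d@mu>0 else -d
    a=lambda z:(np.degrees(np.arctan2(-z[1],z[0]))+135)%360
    return len(xs),a(mu),'axis',a(d),mu*1e3,'off',(mu[0]*d[1]-mu[1]*d[0])*1e3
E
python3 - <<'E'
from h import *
s=get_state();print(s['time'],s['position'],s['ft_force'])
shot('wrist','w13');print(lines('w13'))
for f in('w7','w12','w13'): print(tab(f))
E
```

```text
18.6 [ 0.45096426 -0.14827519  0.18294088] [-0.28477669  0.20709423 -0.25308619]
{'white': {'n': 72, 'radial': np.float64(55.1), 'axis': np.float64(65.8), 'mu': array([1.2, 6.5]), 'off': -1.2, 'elong': 3.7}, 'skirt': {'n': 67, 'radial': np.float64(62.4), 'axis': np.float64(65.2), 'mu': array([ 6.7, 21.2]), 'off': -1.1, 'elong': 4.4}}
(184, np.float64(68.05387158371332), 'axis', np.float64(69.61520178817085), array([21.28724619, 50.01879965]), 'off', np.float64(-1.4811502523058537))
(171, np.float64(68.05264286181233), 'axis', np.float64(69.23423306217232), array([21.32241261, 50.10441247]), 'off', np.float64(-1.1228789693106014))
(172, np.float64(68.10088318345431), 'axis', np.float64(68.54594796448124), array([21.35499955, 50.06395737]), 'off', np.float64(-0.4227861045590191))
```

Knob at 65.5°; the marker, from its axis and the common centre offset, is at about 69°. A small extra stroke of about 3.5° follows.

carry_out([
  [[0.02,0.025,0],0.06],
  [[0.054,0.065,-0.02],0.06],
  [[0.054,0.065,-0.05],0.06],
  [[0.054,0.065,-0.08],0.06],
  [[0.054,0.065,-0.08],0.06],
  [[0.054,0.065,-0.1],0.06],
  [[0.054,0.065,-0.115],0.06],
  [[0.054,0.065,-0.128],0.06],
  [[0.054,0.065,-0.14],0.06],
  [[0.054,0.065,-0.14],0.06],
])

```text
time: 19.65
position: [0.5038, -0.0809, 0.0407]
tool_rot: [-2.986, 0.978, 0.004]
ft_force: [0.2, -0.1, -0.2]
grip_width: 0.389
```

carry_out([
  [[0,0,0],0],
  [[0,0,0],0],
  [[0,0,0],0],
  [[0,0,0],-0.04],
  [[0,0,0],-0.08],
  [[0,0,0],-0.11],
  [[0,0,0],-0.11],
], grip=1)

```text
time: 20.35
position: [0.5046, -0.0805, 0.0425]
tool_rot: [2.927, -1.139, -0.002]
ft_force: [-2.1, 0.7, 4.1]
grip_width: 0.307
```

carry_out([
  [[0,0,0],0],
  [[0,0,0],0],
  [[0,0,0.04],0.03],
  [[0,0,0.08],0.05],
  [[-0.02,-0.025,0.12],0.05],
  [[-0.05,-0.06,0.14],0.05],
  [[-0.054,-0.065,0.14],0.05],
  [[-0.054,-0.065,0.14],0.05],
], grip=0.22)

```text
time: 21.15
position: [0.4508, -0.1487, 0.1829]
tool_rot: [2.951, -1.073, 0.005]
ft_force: [-0.3, 0.4, 0.1]
grip_width: 0.391
```

```bash
python3 - <<'E'
from h import *
s=get_state();print(s['time'],s['position'],s['ft_force'])
shot('wrist','w14');print(lines('w14'));print(tab('w14'))
g=np.load('geo.npz');print('G',g['G'],'n',g['n'])
E
```

```text
21.15 [ 0.45082164 -0.14865074  0.18293176] [-0.27037936  0.38295799  0.13896641]
{'white': {'n': 76, 'radial': np.float64(60.2), 'axis': np.float64(70.6), 'mu': array([1.7, 6.4]), 'off': -1.2, 'elong': 3.8}, 'skirt': {'n': 70, 'radial': np.float64(67.1), 'axis': np.float64(70.0), 'mu': array([ 8.4, 20.7]), 'off': -1.1, 'elong': 4.4}}
(172, np.float64(68.07238718680591), 'axis', np.float64(69.78286678590747), array([21.3364675 , 50.08952592]), 'off', np.float64(-1.6251180191409684))
G [ 0.5731965  -0.16756575  0.09011282] n [-0.3386272  -0.40761016  0.8480481 ]
```

Knob axis 70.3°, marker 68 to 69.5°: on the tab within about 1 to 2°, which I accept. Now the green button with shut fingers.

carry_out([
  [[0.04,-0.015,0],0],
  [[0.08,-0.03,0],0],
  [[0.108,-0.0365,-0.02],0],
  [[0.108,-0.0365,-0.06],0],
  [[0.108,-0.0365,-0.09],0],
  [[0.108,-0.0365,-0.09],0],
  [[0.108,-0.0365,-0.09],0],
], grip=1, squeeze=10)

```text
time: 21.9
position: [0.5594, -0.1809, 0.0916]
tool_rot: [-2.955, 1.063, 0.002]
ft_force: [0.0, -0.4, 0.6]
grip_width: 0.01
```

```bash
python3 - <<'E'
from h import *
s=get_state();print(s['time'],s['position'],s['ft_force'],s['grip_width'],'to contact',np.array([.5671,-.1749,.072])-s['position'])
d=shot('wrist','w15');g=np.load('geo.npz');print(proj('w15',g['G']),proj('w15',s['position']+[0,0,.018]),blob(mask('w15',(50,120,50),(85,255,255),(150,50,410,400)))[:2])
E
```

```text
21.9 [ 0.55938358 -0.1809357   0.09162317] [ 0.00912227 -0.41883545  0.56211127] 0.010257425896783037 to contact [ 0.00771642  0.0060357  -0.01962317]
[281.33155723 214.64857418] [277.36661288 260.22022769] [([283.3, 212.8], 1940)]
```

carry_out([
  [[0.003,0.002,-0.007],0],
  [[0.0055,0.0045,-0.014],0],
  [[0.007,0.006,-0.018],0],
  [[0.0077,0.0065,-0.02],0],
  [[0.0077,0.0065,-0.02],0],
])

```text
time: 22.45
position: [0.5666, -0.1759, 0.0719]
tool_rot: [2.955, -1.066, -0.001]
ft_force: [-0.6, 0.2, 0.1]
grip_width: 0.007
```

carry_out([
  [[0.0007,0.0008,-0.0017],0],
  [[0.0014,0.0016,-0.0034],0],
  [[0.0014,0.0016,-0.0034],0],
])

```text
time: 22.75
position: [0.5681, -0.1748, 0.069]
tool_rot: [2.954, -1.067, 0.0]
ft_force: [-1.9, -0.3, 2.4]
grip_width: 0.008
```

carry_out([
  [[0.0007,0.0008,-0.0017],0],
  [[0.0014,0.0016,-0.0034],0],
  [[0.0014,0.0016,-0.0034],0],
])

```text
time: 23.05
position: [0.5695, -0.1732, 0.0657]
tool_rot: [2.954, -1.067, 0.0]
ft_force: [-2.4, -1.0, 3.8]
grip_width: 0.008
```

carry_out([
  [[0.0007,0.0008,-0.0017],0],
  [[0.0014,0.0016,-0.0034],0],
  [[0.0014,0.0016,-0.0034],0],
])

```text
time: 23.35
position: [0.5699, -0.1732, 0.0649]
tool_rot: [2.951, -1.067, -0.002]
ft_force: [-10.5, -1.8, 20.6]
grip_width: 0.003
```

A spring ramp, then a hard stop after about 6 mm: fully in. I release and retreat.

carry_out([
  [[-0.003,-0.0035,0.007],0],
  [[-0.01,-0.012,0.025],0],
  [[-0.02,-0.024,0.06],0],
  [[-0.03,-0.04,0.1],0],
  [[-0.06,-0.06,0.12],0],
  [[-0.1,-0.06,0.14],0],
  [[-0.12,-0.05,0.17],0],
  [[-0.12,-0.05,0.2],0],
  [[-0.12,-0.05,0.2],0],
  [[-0.12,-0.05,0.2],0],
])

```text
time: 24.35
position: [0.4512, -0.2215, 0.2628]
tool_rot: [2.954, -1.067, 0.003]
ft_force: [0.1, 0.2, -1.0]
grip_width: 0.002
```

```bash
python3 - <<'E'
from h import *
s=get_state();print(s['time'],s['position'],s['ft_force'])
shot('wrist','w16');shot('scene','s16');print(lines('w16'));print(tab('w16'))
g=np.load('geo.npz')
G=((50,120,50),(85,255,255));Rd=((0,180,90),(4,255,255));O=((6,190,140),(16,255,255))
print('green',proj('w16',g['G']),blob(mask('w16',*G,(0,0,560,250)))[:1],'red',proj('w16',g['Rr']),blob(mask('w16',*Rd,(0,0,560,250)))[:1])
print('bar',proj('w16',[.574,0,.18]),blob(mask('w16',*O,(0,0,560,250)))[:1],'scene',blob(mask('s16',*O,(215,150,330,310)))[:3],proj('s16',[.574,0,.18]))
E
```

```text
24.35 [ 0.45120505 -0.22154082  0.26284364] [ 0.05159337  0.15474299 -1.00505031]
{'white': {'n': 57, 'radial': np.float64(59.9), 'axis': np.float64(70.0), 'mu': array([1.7, 6.5]), 'off': -1.2, 'elong': 3.7}, 'skirt': {'n': 51, 'radial': np.float64(67.1), 'axis': np.float64(70.0), 'mu': array([ 8.3, 20.5]), 'off': -1.1, 'elong': 4.4}}
(120, np.float64(68.01549557491889), 'axis', np.float64(67.20548265967282), array([21.15710963, 49.80557185]), 'off', np.float64(0.7649914260581085))
green [339.78220444  62.85521118] [([340.7, 63.0], 828)] red [115.84890243  62.99552875] [([116.9, 63.1], 865)]
bar [ 199.44368994 -187.66754326] [] scene [([300.1, 225.9], 7), ([291.4, 216.2], 5), ([283.5, 207.5], 2)] [290.804837   214.93164998]
```

```bash
python3 -c "
from bench import ticket; print(ticket.close_job())"
```

```text
the job is handed in; nothing more can be done
None
```

The job is handed in, with the three steps done in the order asked in about 24.5 s of the 64 s. No verdict is reported.

- **Shield:** My first push slipped behind the bar, and a second push jammed. The third brought it to its firm stop, where the force rose with about 1 mm of movement. The last scene picture shows the bar within about 2 pixels of the fully down position.
- **Knob:** My first grasp closed on top of the knob without turning it, because the fingertips turned out to be about 18 mm short of the reported TCP. I then gripped deeper and turned it up from about 29° in four strokes. Both pointer lines now read about 70.0°.
- **Marker:** My readings of the blue marker range from 67.2° to 69.8°, depending on the method. The pointer is therefore on the tab, probably 1 to 2° past its middle. I did not correct this further.
- **Start button:** I felt the spring, then a hard stop after about 6 mm of travel at about 20 N up the vertical, and released it. Green and red both appear in their original places, and I never touched the red one.

**Limits of these checks:** I did not check the loose items on the bench again one by one. I have no sign that any of them was touched. The highest contact force I read was about 30 N, between the fingers and the bar at the shield's stop. After the last move the arm was clear of everything.

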